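# Stand the boxed sensor up and secure it with the bookend

## Robot

A 6-joint arm with a two-finger parallel gripper is mounted at the origin on the work surface. World frame = base frame: x ahead of the robot, y to its left, z up, the work surface at z = 0. Lengths are in m, angles in rad, forces in N, time in s.
With the tool pointing down it reaches from about 0.225 to 0.875 m from the base axis. Payload 3.4 kg.
Tool frame: the origin (TCP) lies on the centre line of the jaws, within the pads' length; the fingertips stand arm.finger_overhang ahead of it and the grasp point (between the pads) lies 6 mm ahead of it (arm.finger_overhang is the distance from the TCP to the fingertips, in m); x points along the fingers, y is the direction in which the jaws open and shut, and the axes are right-handed (so a half turn about x gives the same grasp; the last joint's range is limited). The gripper opens to 85 mm and grips with 20 to 120 N. Pads are 22 mm wide; open, the fingers measure 114 mm over their backs; the gripper's body (76 mm by 85 mm) begins 54 mm behind the grasp point. The pads swing forward as they close: fully open they stand 13 mm farther back than shut.
Start: joints at [-1.338, 0.276, 1.505, -0, 1.361, -0.121], TCP at [0.199, -0.539, 0.217] pointing down, gripper open.
Joint ranges: [-2.89, 2.89], [-0.75, 2.08], [0.22, 2.7], [-1.18, 4.32], [0.11, 2.71], [-2.7, 2.7]. Speed limits (rad/s): [2.57, 2.57, 3.14, 3.14, 3.14, 3.14].

## Interface

Orientations are given as a unit quaternion [w, x, y, z].
In Python, from cell import arm gives the robot as it stands.
- The arm moves only by the tool servo_tool, never from a script. Its argument "moves" is a list that holds one entry, the list of rows, each a list of 5 numbers: the opening, from -1 (shut) to 1 (fully open), so that 0 is half open, then the shift along the tool's x, y, z in m, then the turn about the tool's x in rad. A call has 1 to 5 rows; each row shifts and turns the commanded pose from where the row before left it, along the tool's axes as they then stand; what a row does not reach is not made up. A row lasts 1/10 s, in which the tool goes at most 50 mm and 8.59 degrees, less where a joint would pass 70% of its speed; a pose out of reach is approached as far as the arm can. A call with a gripper value outside its range is refused whole. The fingers move at their own pace and stop on an object; "newtons" is the grip in N (left out, the last holds). Time passes only in rows, so rows that do not move let the fingers close. It gives the time, the measured TCP pose, the force and the opening at its end, in the units of the state.
- arm.sense(): the state, without advancing time (a new reading comes with each control period).
- arm.camera(name): name is "scene" or "side" or "wrist"; returns the picture (480x640x3 uint8, blue, green, red); there is no depth.
- arm.camera_params(name): a dict with "fx", "fy", "cx", "cy" (pixels), "D" ([k1, k2, p1, p2, k3] as OpenCV has them; the pictures are not rectified), "eye" and "rotation" of the camera in the world. Camera axes: x right, y down, z forward; pixel columns grow to the right and rows downward; lengths in m; the calibration is good to about 2 mm. A picture is of the moment at which its call begins: read the wrist's pose just before it. camera_params takes no time and is no camera call; for the wrist camera it gives the pose at the moment of the call.
- arm.close_job(): hands the job in, once; it reports no verdict.
The state is a dict: "clock": time; "joint_positions": joint angles; "qvel": joint speeds; "joint_torque": joint torques, N m; "position": TCP position; "ee_rot": TCP orientation; "contact_force": force on the tool from outside, world axes, zero at the start; "ft_torque": the same for the moment, N m; "finger_gap": opening from 0.0 (shut) to 1.0 (fully open).
Only numpy, scipy, OpenCV 4.12 (cv2) and the standard library are available. Lean on these libraries where they do the work, as an engineer would, in place of code of your own. Each camera call takes 0.05 s, during which the arm holds its last target. There are 200 camera calls.

## Task

On the packing bench, tip up the white sensor box that lies flat on the raised step of the packing fixture, so that it stands on its long thin edge on the step, flat against the back fence. Then lift the grey L-shaped bookend up and off the hook stand and set it on the step close in front of the standing box, its foot pointing away from the box, so that the box cannot fall. Leave the other things on the bench where they are.

Things in the scene. Friction and masses are not known exactly. Their poses are not given: they have to be found in the camera images.
- station: fixed packing fixture: grey step 50 mm high, 190 wide (y), 85 deep, aluminium back fence. Origin on the table under the middle of the fence's front face; x points from step to fence, z up. Step top: x -85..0, z 50. Fence front: plane x=0, top z 140, 12 thick; a beige pipe 20 mm thick, 150 high at each end (y +-105).
- box: white box 120 (x) x 150 (y) x 28 (z) mm, 0.2-0.35 kg. Origin: centre of the 120x150 underside, z normal to it. Starts flat on the step, roughly square to the fence, far long edge 2-15 mm from it; its near long edge overhangs the step's front by 37-50 mm, free space below. Stood up it is 120 tall, 28 deep, top at z 170.
- box_center (a point): middle of the white box's volume, 14 mm above its underside; axes as box
- stand: fixed hook stand. Origin on the table under the post's front face. Base plate 8 mm thick, x -85..45; post 30 x 14, 170 high; flat level peg 20 wide (y), 6 thick, top at z 170, points to the stand's -x as far as x=-75, where the last 5 mm is turned up to z 180.
- bookend: grey rigid L, 0.24 kg: plate 10 thick (x -5..5), 120 wide (y), 165 high, hand window 60 wide at z 90..130 with a 35 mm bar above; foot 60 wide, 8 thick, sticks out to x=-40. Origin at the bottom under the plate, z up. Hangs by the bar on the peg about 45 mm before the post, foot to the stand's -x, bottom at z 40. Grip the bar from above beside the peg, a finger each side of the plate.
- bookend_face (a point): bottom middle of the bookend's flat back face (the face away from the foot, x = +5 mm); axes as bookend
- probe_a: black sensor probe lying on the table between the fixture and the hook stand, 28 mm thick, 140 long; origin under its middle, x along it
- probe_b: second such probe lying farther back
- spray: white spray-bottle body, 60 mm diameter, 170 high; origin under its centre
- tape_roll: brown roll of tape lying flat, 100 mm across, 45 high
- driver: screwdriver lying on the table
- stock_box: another white box, lying flat on the table at the back; leave it there

How it is judged:
On the way, in this order (a step that is already met when the one before it is completed fails the run):
1. the white box stands on its long thin edge on the step, upright within 4 degrees, flat to the fence within 5 degrees and 10 mm, near its middle (40 mm), while the bookend still hangs on the peg (angle between box's own z axis and vertical between 1.5 and 1.64 rad and x of box_center in the frame of station between -0.024 and -0.008 m and y of box_center in the frame of station between -0.04 and 0.04 m and z of box_center in the frame of station between 0.104 and 0.116 m and angle between the z axis of box and the x axis of station, either way round below 0.09 rad and distance of bookend from where it was at the start of the episode below 0.03 m), for 0.3 s.
2. the bookend is lifted off the peg and clear of the stand (its plate beyond the peg's tip or over 45 mm higher), the box still standing ((x of bookend in the frame of stand below -0.085 m or z of bookend in the frame of stand above 0.085 m) and contact force between bookend and stand below 0.2 N and angle between box's own z axis and vertical between 1.5 and 1.64 rad), for 0.2 s.
At the end, for the whole second after the job is handed in: Box on its 150 mm thin edge on the step, upright within 4 deg, flat to the fence within 5 deg and 10 mm. Bookend standing on the step before it, upright within 5 deg, square within 7 deg, foot away, back face within 40 mm of the fence. Both within 40 mm sideways of the fence middle; at rest (angle between box's own z axis and vertical between 1.5 and 1.64 rad and x of box_center in the frame of station between -0.024 and -0.008 m and y of box_center in the frame of station between -0.04 and 0.04 m and z of box_center in the frame of station between 0.104 and 0.116 m and angle between the z axis of box and the x axis of station, either way round below 0.09 rad and x of bookend_face in the frame of station between -0.04 and -0.02 m and y of bookend_face in the frame of station between -0.04 and 0.04 m and z of bookend_face in the frame of station between 0.046 and 0.055 m and angle between the x axis of bookend and the x axis of station, either way round below 0.12 rad and angle between bookend's own z axis and vertical below 0.09 rad and linear speed of each of box, bookend below 0.02 m/s); the robot touches nothing.
It fails at once if the white box falls off the step (z of box_center in the frame of station below 0.045 m).
It fails at once if the bookend is dropped or tipped over (tilted more than 35 degrees) (angle between bookend's own z axis and vertical above 0.61 rad).
It fails at once if another thing on the bench (probe, spray bottle, tape roll, screwdriver or other box) is moved more than 30 mm (distance of any of probe_a, probe_b, spray, tape_roll, driver, stock_box from where it was at the start of the episode above 0.03 m).
It also fails if it takes over 70 s, if anything falls off the work surface, if the arm or the gripper's body presses on something with over 40 N, if the wrist force passes 120 N, or if a joint passes its speed limit or range.

## Working session

There is one attempt and no reset: what is moved stays moved. The work goes in short steps, Python scripts to look and compute and a tool call to move; the robot and the scene stay as the last step left them, time stands still between calls to the robot, and variables do not carry over. Pictures are saved under pics/ and viewed, about 8 in all and at most 12, crops included, and the job is handed in when it is done.

Besides the shell and the picture viewer there is one more tool, called as name(argument=value, ...), one argument or row to a line, values as JSON. servo_tool: Moves the arm, as the interface text tells. Its arguments: {"type":"object","properties":{"moves":{"type":"array"},"newtons":{"type":"number"}},"required":["moves"]}

```bash
ls; mkdir -p pics; python3 - <<'E'
from cell import arm
import cv2
s=arm.sense();print(s, arm.finger_overhang)
for n in("scene","side"):
    cv2.imwrite(f"pics/{n}0.png",arm.camera(n));print(n,arm.camera_params(n))
E
```

```text
pics
{'clock': 0.0, 'joint_positions': array([-1.33799358e+00,  2.76600779e-01,  1.50612072e+00,  1.77350201e-05,
        1.36067553e+00, -1.20989238e-01]), 'qvel': array([ 1.38871894e-03,  1.01191834e-03, -1.39180331e-03,  8.49885369e-05,
        7.47752719e-05, -4.39451825e-05]), 'joint_torque': array([-5.68685173e-04, -4.16775405e+01, -2.45807165e+01, -1.78499517e-04,
        1.09986356e-02,  1.44139079e-05]), 'position': array([ 0.1990951 , -0.53885856,  0.21644137]), 'ee_rot': array([-0.12379438, -0.69604256, -0.12506896,  0.69610161]), 'contact_force': array([-0.76662983,  0.50323952,  0.05672896]), 'ft_torque': array([-0.00516651, -0.01575953, -0.00513075]), 'finger_gap': 0.997543951066944} 0.025
scene {'fx': 501.61116536259317, 'fy': 501.61116536259317, 'cx': 330.12418848510447, 'cy': 233.8588622026213, 'D': array([-0.12915703,  0.        ,  0.        ,  0.        ,  0.        ]), 'eye': array([1.28490361, 0.53578468, 0.8584065 ]), 'rotation': array([-0.15824976,  0.39333389,  0.83412197, -0.35282575])}
side {'fx': 451.08303830804203, 'fy': 451.08303830804203, 'cx': 327.02674534304504, 'cy': 235.63458923031084, 'D': array([-0.07829413,  0.        ,  0.        ,  0.        ,  0.        ]), 'eye': array([ 0.39852734, -0.77979694,  0.65676533]), 'rotation': array([-0.4483578 ,  0.88161114, -0.13112754,  0.06739917])}
```

View pics/scene0.png

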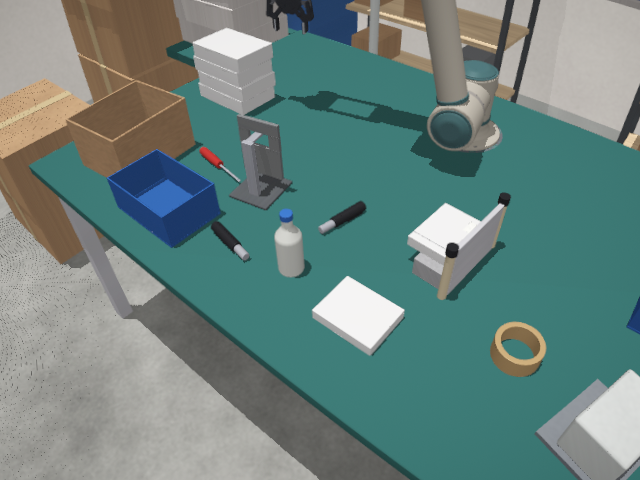

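View pics/side0.png

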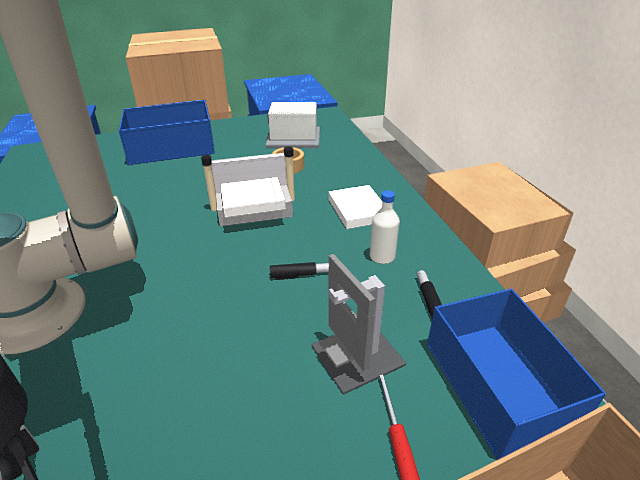

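Scene: fixture pipes' caps at (504,199),(452,250); bookend top edge (238,115)-(283,135). Side: caps (207,160),(289,152); bookend plate top (330,256)-(372,292). I'll zoom in for corners.

```bash
python3 - <<'E'
import cv2,numpy as np
a=cv2.imread('pics/scene0.png');b=cv2.imread('pics/side0.png')
def c(i,x,y):
    p=cv2.resize(i[y:y+120,x:x+160],None,fx=2.5,fy=2.5,interpolation=cv2.INTER_CUBIC)
    for k in range(0,160,20): cv2.putText(p,str(x+k),(int(k*2.5),8),0,.3,(0,255,255));cv2.line(p,(int(k*2.5),10),(int(k*2.5),14),(0,255,255))
    for k in range(20,120,20): cv2.putText(p,str(y+k),(0,int(k*2.5)+3),0,.3,(0,255,255))
    return p
cv2.imwrite('pics/z.png',np.vstack([np.hstack([c(a,380,190),c(a,190,100)]),np.hstack([c(b,180,135),c(b,290,250)])]))
E
```

```text
(no output)
```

View pics/z.png

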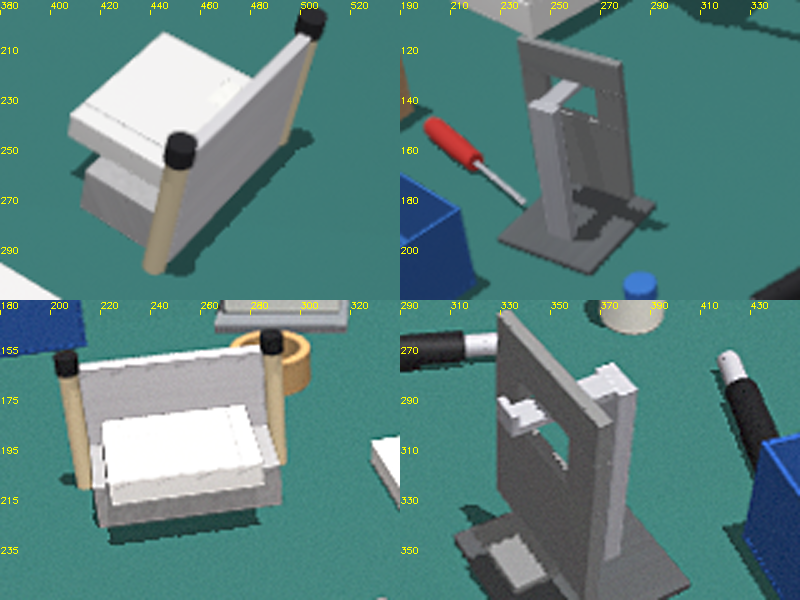

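```bash
cat > h.py <<'E'
import numpy as np,cv2
from cell import arm
from scipy.spatial.transform import Rotation as R
def rot(q): return R.from_quat([q[1],q[2],q[3],q[0]])
def ray(cam,uv,P=None):
    p=P or arm.camera_params(cam)
    K=np.array([[p['fx'],0,p['cx']],[0,p['fy'],p['cy']],[0,0,1]])
    u=cv2.undistortPoints(np.array([[uv]],float),K,p['D'])[0,0]
    return np.array(p['eye']),rot(p['rotation']).apply([u[0],u[1],1])
def onz(cam,uv,z,P=None):
    e,d=ray(cam,uv,P); return e+d*(z-e[2])/d[2]
def tri(a,b):
    (e,d),(f,g)=ray('scene',a),ray('side',b)
    t=np.linalg.lstsq(np.stack([d,-g],1),f-e,rcond=None)[0]
    p,q=e+t[0]*d,f+t[1]*g; return (p+q)/2,np.linalg.norm(p-q)
E
python3 - <<'E'
from h import *
np.set_printoptions(precision=4,suppress=True)
for n,c,uv,z in [("stepfrontL",'side',(219.2,225),0),("stepfrontR",'side',(292.8,216.2),0),
 ("fenceTopL",'side',(212,161),.14),("fenceTopR",'side',(284.8,153.8),.14),
 ("boxNL",'side',(223.2,207),.078),("boxNR",'side',(284.8,200.2),.078),("boxFL",'side',(221.2,183.8),.078),("boxFR",'side',(277.2,177.4),.078),
 ("boxNL",'scene',(445.2,203.2),.078),("boxNR",'scene',(408,236),.078),
 ("baseA",'scene',(229.2,196),.008),("baseB",'scene',(266,209.2),.008),("baseC",'scene',(292.4,182.4),.008),
 ("baseL",'side',(312,346),.008),("baseR",'side',(406,362.8),.008),("baseBot",'side',(346,390),.008),
 ("plT1",'scene',(237.2,115.2),.205),("plT2",'scene',(279.2,126),.205),("plT2",'side',(330,254),.205),("plT1",'side',(374,298),.205)]:
    print(n,c,onz(c,uv,z))
print('caps',tri((504,195),(206.5,156)),tri((452.5,246),(289,148.5)))
P=arm.camera_params('wrist');print(P)
s=arm.sense();r=rot(s['ee_rot']);print(r.as_matrix())
print('cam in tool',r.inv().apply(P['eye']-s['position']),(r.inv()*rot(P['rotation'])).as_matrix())
E
```

```text
stepfrontL side [0.4109 0.2068 0.    ]
stepfrontR side [0.6014 0.1913 0.    ]
fenceTopL side [0.4203 0.291  0.14  ]
fenceTopR side [0.6063 0.2761 0.14  ]
boxNL side [0.4267 0.1635 0.078 ]
boxNR side [0.575  0.1505 0.078 ]
boxFL side [0.4342 0.2788 0.078 ]
boxFR side [0.5809 0.2693 0.078 ]
boxNL scene [0.4301 0.1648 0.078 ]
boxNR scene [0.5787 0.1571 0.078 ]
baseA scene [ 0.6864 -0.3265  0.008 ]
baseB scene [ 0.6621 -0.2124  0.008 ]
baseC scene [ 0.5395 -0.2342  0.008 ]
baseL side [ 0.5323 -0.2493  0.008 ]
baseR side [ 0.6813 -0.3351  0.008 ]
baseBot side [ 0.5615 -0.3569  0.008 ]
plT1 scene [ 0.6016 -0.3481  0.205 ]
plT2 scene [ 0.5728 -0.2294  0.205 ]
plT2 side [ 0.5698 -0.2363  0.205 ]
plT1 side [ 0.6001 -0.3515  0.205 ]
caps (array([0.4089, 0.2892, 0.1564]), np.float64(0.00035959579753836547)) (array([0.6172, 0.2773, 0.1539]), np.float64(0.002856263173766314))
{'fx': 369.4911325017728, 'fy': 369.4911325017728, 'cx': 319.77444500982745, 'cy': 238.23450543635258, 'D': array([-0.0605,  0.    ,  0.    ,  0.    ,  0.    ]), 'eye': array([ 0.2626, -0.5169,  0.3747]), 'rotation': array([ 0.1098,  0.8132, -0.5663, -0.0777])}
[[-0.0004  0.3465 -0.9381]
 [ 0.0016 -0.9381 -0.3465]
 [-1.     -0.0016 -0.0002]]
cam in tool [-0.1581  0.0011 -0.0672] [[ 0.0005 -0.2667  0.9638]
 [ 1.      0.0003 -0.0004]
 [-0.0002  0.9638  0.2667]]
```

servo_tool(
  moves=[
    [[-1, 0, -0.034, -0.034, 0], [-1, 0, -0.034, -0.034, 0], [-1, 0, -0.034, -0.034, 0], [-1, 0, -0.034, -0.034, 0], [-1, 0, -0.034, -0.034, 0]],
  ],
  newtons=60,
)

```text
clock: 0.6
position: [0.3001, -0.3191, 0.217]
ee_rot: [0.124, 0.696, 0.124, -0.696]
contact_force: [1.3, 0.4, 0.3]
finger_gap: 0.143
```

servo_tool(
  moves=[
    [[-1, 0, -0.034, -0.034, 0], [-1, 0, -0.034, -0.034, 0], [-1, 0, -0.034, -0.034, 0], [-1, 0, -0.034, -0.034, 0], [-1, 0, -0.034, -0.034, 0]],
  ],
)

```text
clock: 1.1
position: [0.4005, -0.1007, 0.2172]
ee_rot: [0.124, 0.696, 0.124, -0.696]
contact_force: [0.8, -0.2, -0.5]
finger_gap: -0.001
```

servo_tool(
  moves=[
    [[-1, 0, -0.034, -0.034, 0], [-1, 0, -0.034, -0.034, 0], [-1, 0, -0.034, -0.034, 0], [-1, 0, -0.034, -0.034, 0], [-1, 0, -0.034, -0.034, 0]],
  ],
)

```text
clock: 1.6
position: [0.5011, 0.1177, 0.217]
ee_rot: [-0.125, -0.696, -0.124, 0.696]
contact_force: [0.9, -2.1, 0.3]
finger_gap: 0.004
```

servo_tool(
  moves=[
    [[-1, 0, 0, 0, -0.143], [-1, 0, 0, 0, -0.143], [-1, 0, 0, 0, -0.143], [-1, 0, 0, 0, -0.143], [-1, 0, 0, 0, -0.143]],
  ],
)

```text
clock: 2.1
position: [0.5006, 0.1158, 0.2168]
ee_rot: [-0.362, -0.607, -0.362, 0.608]
contact_force: [-0.9, 0.2, 0.5]
finger_gap: 0.003
```

servo_tool(
  moves=[
    [[-1, 0, 0, 0, -0.143], [-1, 0, 0, 0, -0.143], [-1, 0, 0, 0, -0.143], [-1, 0, 0, 0, -0.143], [-1, 0, 0, 0, 0]],
  ],
)

```text
clock: 2.6
position: [0.5006, 0.1156, 0.2169]
ee_rot: [0.517, 0.482, 0.517, -0.483]
contact_force: [0.5, 0.0, -0.2]
finger_gap: 0.005
```

servo_tool(
  moves=[
    [[0, 0.04, 0, 0, 0.143], [0, 0.04, 0, 0, 0], [0, 0.04, 0, 0, 0], [0, 0.042, 0, 0, 0], [0, 0, 0, 0, 0]],
  ],
)

```text
clock: 3.1
position: [0.4958, 0.1151, 0.0505]
ee_rot: [-0.478, -0.515, -0.483, 0.522]
contact_force: [-1.8, -0.6, -0.4]
finger_gap: 0.504
```

servo_tool(
  moves=[
    [[0, 0, 0, -0.008, 0], [0, 0, 0, -0.008, 0], [0, 0, 0, -0.008, 0], [0, 0, 0, -0.004, 0], [0, 0, 0, 0, 0]],
  ],
)

```text
clock: 3.6
position: [0.5037, 0.1446, 0.0564]
ee_rot: [0.482, 0.518, 0.481, -0.517]
contact_force: [1.0, -0.2, -0.1]
finger_gap: 0.501
```

servo_tool(
  moves=[
    [[0, 0, 0, -0.003, 0], [0, 0, 0, -0.003, 0], [0, 0, 0, -0.003, 0], [0, 0, 0, 0, 0]],
  ],
)

```text
clock: 4.0
position: [0.5033, 0.1509, 0.0555]
ee_rot: [-0.483, -0.516, -0.481, 0.519]
contact_force: [-1.0, -7.0, 4.0]
finger_gap: 0.501
```

servo_tool(
  moves=[
    [[0, 0, 0, -0.003, 0], [0, 0, 0, -0.003, 0], [0, 0, 0, 0, 0]],
  ],
)

```text
clock: 4.3
position: [0.5032, 0.1511, 0.0555]
ee_rot: [-0.486, -0.512, -0.48, 0.52]
contact_force: [-1.7, -22.2, 6.7]
finger_gap: 0.501
```

```bash
python3 - <<'E'
from h import *
i=arm.camera('side');j=arm.camera('scene')
f=lambda i,x,y:cv2.resize(i[y:y+120,x:x+160],None,fx=2.5,fy=2.5)
cv2.imwrite('pics/p1.png',np.hstack([f(i,180,135),f(j,380,170)]))
E
```

```text
(no output)
```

View pics/p1.png

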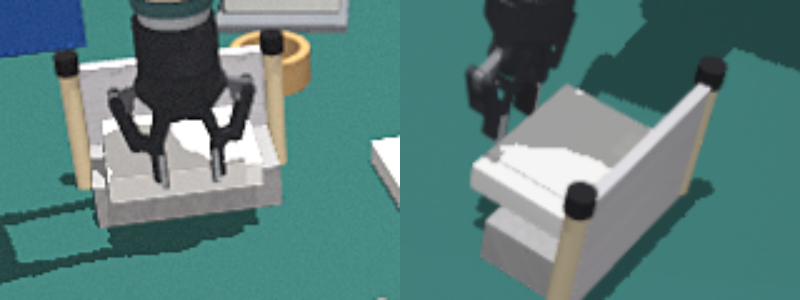

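servo_tool(
  moves=[
    [[0, -0.005, 0, 0.0005, 0], [0, -0.005, 0, 0.0005, 0], [0, -0.005, 0, 0.0005, 0], [0, -0.005, 0, 0.0005, 0], [0, 0, 0, 0, 0]],
  ],
)

```text
clock: 4.9
position: [0.5032, 0.1524, 0.0752]
ee_rot: [-0.484, -0.515, -0.481, 0.52]
contact_force: [-0.4, -11.4, -0.6]
finger_gap: 0.501
```

```bash
python3 - <<'E'
from h import *
i=arm.camera('side');j=arm.camera('scene')
f=lambda i,x,y:cv2.resize(i[y:y+120,x:x+160],None,fx=2.5,fy=2.5)
cv2.imwrite('pics/p2.png',np.hstack([f(i,180,135),f(j,380,170)]))
E
```

```text
(no output)
```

View pics/p2.png

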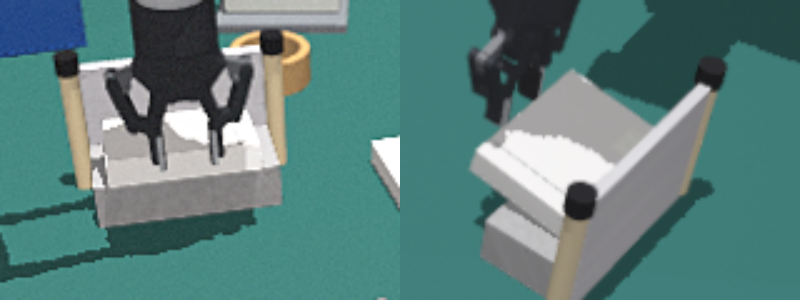

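servo_tool(
  moves=[
    [[0, -0.008, 0, -0.001, 0], [0, -0.008, 0, -0.001, 0], [0, -0.008, 0, -0.001, 0], [0, -0.008, 0, -0.0015, 0], [0, -0.008, 0, -0.002, 0]],
  ],
)

```text
clock: 5.5
position: [0.5045, 0.1637, 0.1158]
ee_rot: [0.481, 0.518, 0.481, -0.518]
contact_force: [1.2, -0.5, -0.4]
finger_gap: 0.502
```

```bash
python3 - <<'E'
from h import *
i=arm.camera('side');j=arm.camera('scene');print(arm.sense()['contact_force'])
f=lambda i,x,y:cv2.resize(i[y:y+120,x:x+160],None,fx=2.5,fy=2.5)
cv2.imwrite('pics/p3.png',np.hstack([f(i,180,135),f(j,380,170)]))
E
```

```text
[ 0.04377129 -0.35069235 -0.00233702]
```

View pics/p3.png

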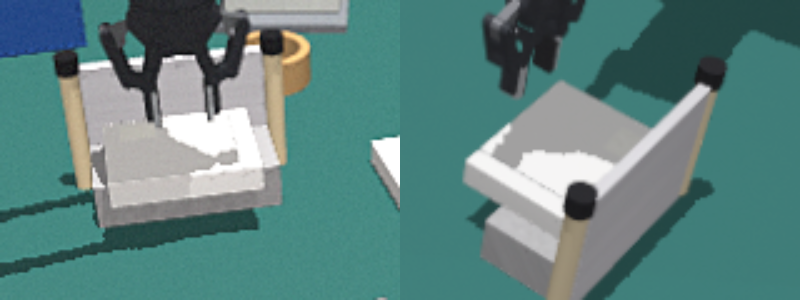

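servo_tool(
  moves=[
    [[0, 0, 0, 0.02, 0], [0, 0, 0, 0.014, 0], [0, 0.037, 0, 0, 0], [0, 0.037, 0, 0, 0], [0, 0, 0, 0, 0]],
  ],
)

```text
clock: 6.1
position: [0.4976, 0.1283, 0.0374]
ee_rot: [-0.479, -0.515, -0.483, 0.521]
contact_force: [-1.3, 0.7, -0.1]
finger_gap: 0.501
```

servo_tool(
  moves=[
    [[0, 0, 0, -0.01, 0], [0, 0, 0, -0.008, 0], [0, 0, 0, -0.004, 0], [0, 0, 0, -0.004, 0], [0, 0, 0, 0, 0]],
  ],
)

```text
clock: 6.6
position: [0.5063, 0.1507, 0.0431]
ee_rot: [-0.487, -0.515, -0.479, 0.517]
contact_force: [3.0, -17.4, -0.2]
finger_gap: 0.501
```

servo_tool(
  moves=[
    [[0, 0, 0, -0.005, 0], [0, 0, 0, 0, 0], [0, -0.004, 0, 0, 0], [0, -0.004, 0, 0, 0], [0, 0, 0, 0, 0]],
  ],
)

```text
clock: 7.1
position: [0.5062, 0.1504, 0.0507]
ee_rot: [-0.489, -0.512, -0.478, 0.519]
contact_force: [4.3, -31.0, -2.9]
finger_gap: 0.496
```

servo_tool(
  moves=[
    [[0, -0.004, 0, 0, 0], [0, -0.004, 0, 0, 0], [0, -0.004, 0, 0, 0], [0, 0, 0, 0, 0]],
  ],
)

```text
clock: 7.5
position: [0.5061, 0.1504, 0.063]
ee_rot: [-0.489, -0.512, -0.478, 0.52]
contact_force: [2.7, -29.5, -0.4]
finger_gap: 0.5
```

```bash
cat > prof.py <<'E'
from h import *
import time
i=arm.camera('side');cv2.imwrite('pics/s_%d.png'%(arm.sense()['clock']*100),i)
for u in (228,276): print(u,i[160:232:2,u].mean(1).astype(int).tolist())
j=arm.camera('scene');cv2.imwrite('pics/c_%d.png'%(arm.sense()['clock']*100),j)
E
python3 - <<'E'
import cv2
i=cv2.imread('pics/side0.png')
for u in (228,276): print(u,i[160:232:2,u].mean(1).astype(int).tolist())
E
python3 prof.py
```

```text
228 [255, 157, 173, 181, 177, 172, 175, 168, 176, 174, 173, 125, 255, 255, 255, 255, 255, 255, 254, 255, 255, 254, 254, 255, 211, 205, 208, 207, 191, 117, 129, 125, 142, 51, 62, 56]
276 [184, 180, 182, 175, 181, 175, 180, 177, 167, 255, 255, 255, 255, 255, 254, 255, 255, 255, 253, 250, 255, 205, 190, 206, 204, 145, 123, 133, 128, 133, 45, 63, 54, 113, 115, 106]
228 [255, 163, 179, 188, 100, 80, 27, 44, 43, 38, 33, 29, 201, 179, 167, 171, 168, 169, 171, 163, 199, 199, 198, 198, 204, 128, 126, 128, 121, 127, 132, 135, 146, 54, 61, 58]
276 [189, 160, 108, 87, 79, 123, 50, 44, 49, 48, 50, 44, 42, 33, 251, 255, 152, 204, 197, 201, 203, 202, 130, 128, 126, 127, 126, 129, 127, 137, 56, 65, 57, 57, 117, 116]
```

servo_tool(
  moves=[
    [[0, -0.004, 0, 0, 0], [0, -0.004, 0, 0, 0], [0, -0.004, 0, 0, 0], [0, -0.004, 0, -0.0005, 0], [0, -0.004, 0, -0.0005, 0]],
  ],
)

```text
clock: 8.1
position: [0.5062, 0.1529, 0.0833]
ee_rot: [-0.488, -0.514, -0.478, 0.519]
contact_force: [1.1, -24.2, 2.9]
finger_gap: 0.5
```

```bash
python3 prof.py
```

```text
228 [68, 84, 68, 30, 33, 42, 35, 43, 33, 172, 186, 255, 148, 157, 160, 179, 206, 204, 206, 201, 208, 141, 121, 116, 132, 128, 122, 129, 118, 125, 133, 129, 141, 51, 61, 59]
276 [56, 62, 42, 49, 50, 48, 44, 40, 40, 14, 255, 255, 197, 203, 208, 203, 207, 204, 131, 115, 121, 134, 128, 127, 125, 128, 129, 135, 132, 137, 50, 65, 55, 117, 114, 113]
```

servo_tool(
  moves=[
    [[0, -0.004, 0, -0.0005, 0], [0, -0.004, 0, -0.001, 0], [0, -0.004, 0, -0.001, 0], [0, -0.004, 0, -0.0015, 0], [0, -0.004, 0, -0.0015, 0]],
  ],
)

```text
clock: 8.7
position: [0.5066, 0.1591, 0.1041]
ee_rot: [-0.488, -0.514, -0.478, 0.519]
contact_force: [1.4, -22.2, 6.8]
finger_gap: 0.502
```

```bash
python3 prof.py
```

```text
228 [43, 34, 40, 39, 36, 89, 200, 181, 180, 178, 172, 211, 218, 217, 217, 220, 230, 100, 119, 115, 115, 120, 125, 114, 133, 126, 124, 128, 121, 126, 134, 128, 141, 51, 64, 60]
276 [46, 42, 37, 42, 87, 153, 185, 180, 202, 210, 207, 210, 213, 220, 125, 121, 116, 116, 121, 122, 122, 132, 127, 129, 126, 129, 122, 133, 129, 136, 55, 56, 124, 115, 114, 113]
```

servo_tool(
  moves=[
    [[0, -0.0095, 0, -0.0045, 0], [0, -0.0098, 0, -0.0056, 0], [0, -0.009, 0, -0.007, 0], [0, -0.008, 0, -0.008, 0], [0, -0.007, 0, -0.009, 0]],
  ],
)

```text
clock: 9.3
position: [0.5075, 0.2018, 0.1461]
ee_rot: [0.482, 0.519, 0.481, -0.517]
contact_force: [-0.3, -1.1, 0.8]
finger_gap: 0.499
```

```bash
python3 prof.py;python3 - <<'E'
from h import *
import glob
i=cv2.imread(sorted(glob.glob('pics/s_*.png'),key=lambda s:int(s[7:-4]))[-1]);j=cv2.imread(sorted(glob.glob('pics/c_*.png'),key=lambda s:int(s[7:-4]))[-1])
f=lambda i,x,y:cv2.resize(i[y:y+120,x:x+160],None,fx=2.5,fy=2.5)
cv2.imwrite('pics/p4.png',np.hstack([f(i,180,120),f(j,380,170)]))
E
```

```text
228 [160, 161, 176, 202, 203, 204, 202, 178, 157, 159, 155, 157, 158, 158, 158, 158, 159, 162, 130, 116, 120, 114, 116, 119, 133, 127, 123, 128, 120, 126, 127, 128, 141, 107, 114, 110]
276 [255, 255, 255, 255, 255, 141, 159, 161, 160, 155, 159, 157, 159, 156, 160, 126, 119, 116, 119, 118, 111, 253, 135, 140, 142, 142, 138, 145, 140, 147, 113, 111, 108, 117, 114, 112]
```

View pics/p4.png

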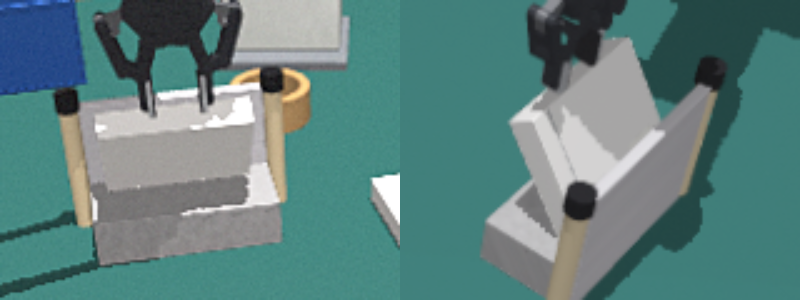

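servo_tool(
  moves=[
    [[0, -0.003, 0, -0.01, 0], [0, -0.003, 0, -0.01, 0], [0, 0, 0, -0.01, 0], [0, 0, 0, -0.007, 0], [0, 0, 0, 0, 0]],
  ],
)

```text
clock: 9.9
position: [0.5108, 0.2387, 0.1554]
ee_rot: [0.482, 0.519, 0.481, -0.516]
contact_force: [-4.7, -4.1, 26.9]
finger_gap: 0.502
```

servo_tool(
  moves=[
    [[0, -0.006, 0, 0, 0], [0, -0.006, 0, 0, 0], [0, 0, 0, 0, 0]],
  ],
)

```text
clock: 10.2
position: [0.5099, 0.2381, 0.1627]
ee_rot: [0.481, 0.518, 0.482, -0.518]
contact_force: [-0.5, -0.2, -0.3]
finger_gap: 0.5
```

```bash
python3 prof.py >/dev/null;python3 - <<'E'
from h import *
import glob
g=lambda c:cv2.imread(sorted(glob.glob(f'pics/{c}_*.png'),key=lambda s:int(s[7:-4]))[-1])
i=g('s');j=g('c')
f=lambda i,x,y:cv2.resize(i[y:y+120,x:x+160],None,fx=2.5,fy=2.5)
cv2.imwrite('pics/p5.png',np.hstack([f(i,180,120),f(j,380,170)]))
E
```

```text
(no output)
```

View pics/p5.png

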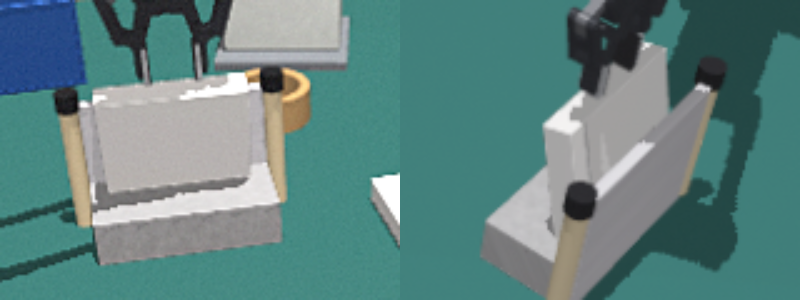

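```bash
cat >> h.py <<'E'
O=np.array([.5128,.283,0]);A=np.radians(85.8)
def st(p): d=np.asarray(p)-O; c,s=np.cos(A),np.sin(A); return np.round([d[0]*c+d[1]*s,-d[0]*s+d[1]*c,d[2]],4)
E
python3 - <<'E'
from h import *
p,e=tri((438,218.5),(280,154));print('top corner',st(p),e)
p,e=tri((452,222),(277,150));print('?',st(p),e)
print(st(onz('side',(223,196.8),.05)),st(onz('side',(279,188.5),.05)), st(onz('scene',(441.5,264),.05)))
i=arm.camera('side');k=arm.camera('scene');cv2.imwrite('pics/s_b.png',i);cv2.imwrite('pics/c_b.png',k)
for n,b,a in(('s',i,cv2.imread('pics/s_1035.png')),): pass
import glob
g=lambda c:cv2.imread(sorted(glob.glob(f'pics/{c}_[0-9]*.png'),key=lambda s:int(s[7:-4]))[-1])
print([int((cv2.absdiff(x,y).max(2)>40)[100:320].sum()) for x,y in((i,g('s')),(k,g('c')))])
E
```

```text
top corner [-0.057  -0.0739  0.1693] 0.0026950841743422563
? [-0.03   -0.0677  0.1702] 0.008562124874717419
[-0.0295  0.0778  0.05  ] [-0.0196 -0.0705  0.05  ] [-0.0297 -0.0692  0.05  ]
[97, 9][ WARN:0@2.410] global loadsave.cpp:275 findDecoder imread_('pics/s_1035.png'): can't open/read file: check file path/integrity
```

```bash
python3 - <<'E'
from h import *
i=cv2.imread('pics/s_b.png');k=cv2.imread('pics/c_b.png');w=arm.camera('wrist')
f=lambda i,x,y:cv2.resize(i[y:y+75,x:x+100],(400,300),interpolation=cv2.INTER_CUBIC)
o=np.vstack([np.hstack([f(k,420,170),f(i,205,125)]),np.hstack([cv2.resize(w,(400,300)),cv2.resize(w[240:480,160:480],(400,300))])])
cv2.imwrite('pics/p6.png',o);print(arm.sense()['contact_force'],arm.sense()['clock'])
E
```

```text
[ 0.1388176  -0.32532204 -0.2110363 ] 10.45
```

View pics/p6.png

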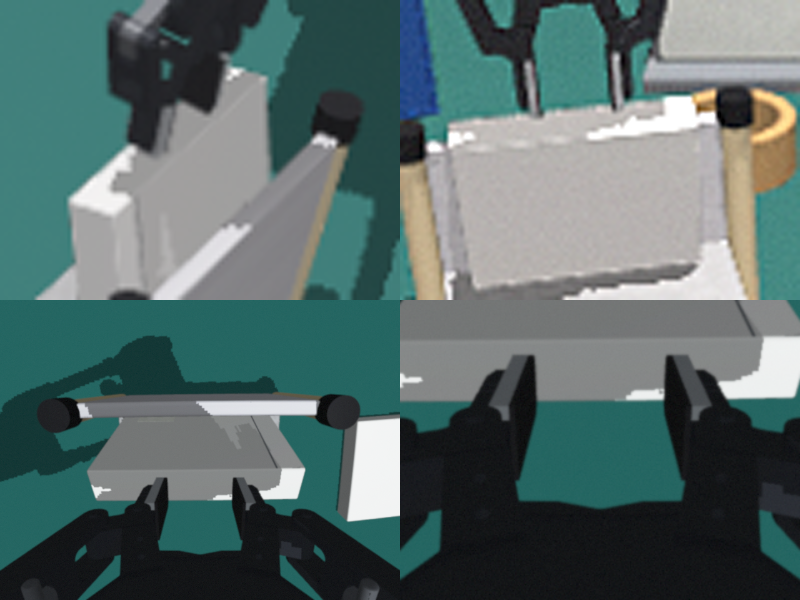

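servo_tool(
  moves=[
    [[0, -0.01, 0, 0, 0], [0, -0.01, 0, 0, 0], [-1, 0, 0, 0.03, 0], [-1, 0, 0, 0.03, 0], [-1, 0, 0, 0, 0]],
  ],
)

```text
clock: 10.95
position: [0.5055, 0.175, 0.1837]
ee_rot: [-0.481, -0.518, -0.48, 0.519]
contact_force: [0.1, -0.6, -0.3]
finger_gap: 0.006
```

servo_tool(
  moves=[
    [[-1, 0.025, 0, 0, 0], [-1, 0.02, 0, 0, 0], [-1, 0, 0, -0.01, 0], [-1, 0, 0, -0.01, 0], [-1, 0, 0, 0, 0]],
  ],
)

```text
clock: 11.45
position: [0.5083, 0.1998, 0.139]
ee_rot: [0.482, 0.519, 0.482, -0.516]
contact_force: [0.3, -0.4, -0.2]
finger_gap: 0.0
```

servo_tool(
  moves=[
    [[-1, 0, 0, -0.008, 0], [-1, 0, 0, -0.006, 0], [-1, 0, 0, -0.006, 0], [-1, 0, 0, -0.006, 0], [-1, 0, 0, -0.006, 0]],
  ],
)

```text
clock: 11.95
position: [0.5093, 0.23, 0.1376]
ee_rot: [0.481, 0.518, 0.481, -0.518]
contact_force: [-0.1, -1.2, 0.0]
finger_gap: -0.0
```

servo_tool(
  moves=[
    [[-1, 0, 0, -0.005, 0], [-1, 0, 0, -0.005, 0], [-1, 0, 0, -0.004, 0], [-1, 0, 0, 0, 0]],
  ],
)

```text
clock: 12.35
position: [0.5102, 0.2427, 0.1375]
ee_rot: [-0.482, -0.517, -0.481, 0.518]
contact_force: [0.4, -3.3, -0.0]
finger_gap: 0.002
```

```bash
python3 - <<'E'
from h import *
s=arm.sense();print(st(s['position']),s['contact_force'])
i=arm.camera('side');k=arm.camera('scene');cv2.imwrite('pics/s_c.png',i);cv2.imwrite('pics/c_c.png',k)
f=lambda i,x,y:cv2.resize(i[y:y+90,x:x+120],(400,300),interpolation=cv2.INTER_CUBIC)
cv2.imwrite('pics/p7.png',np.hstack([f(k,410,190),f(i,195,125)]))
E
```

```text
[-0.0404 -0.0004  0.1375] [ 0.37651584 -3.33605266 -0.03656071]
```

View pics/p7.png

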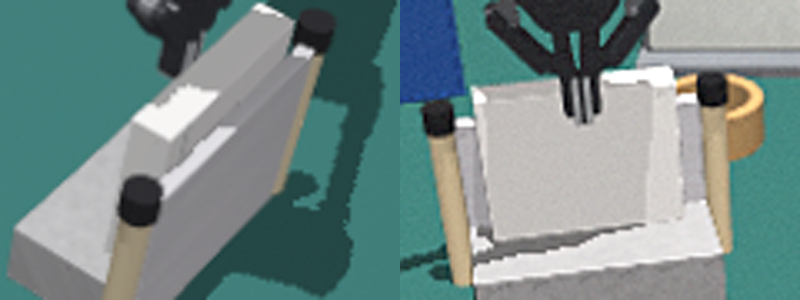

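servo_tool(
  moves=[
    [[-1, 0, 0, -0.002, 0], [-1, 0, 0, -0.002, 0], [-1, 0, 0, 0, 0], [-1, 0, 0, 0.01, 0], [-1, 0.01, 0, 0, 0]],
  ],
)

```text
clock: 12.95
position: [0.5109, 0.2376, 0.1285]
ee_rot: [0.481, 0.52, 0.481, -0.517]
contact_force: [0.3, 0.3, 0.3]
finger_gap: -0.004
```

servo_tool(
  moves=[
    [[-1, 0, 0, -0.005, 0], [-1, 0, 0, -0.005, 0], [-1, 0, 0, -0.003, 0], [-1, 0, 0, 0, 0]],
  ],
)

```text
clock: 13.35
position: [0.5092, 0.2429, 0.1265]
ee_rot: [-0.486, -0.512, -0.479, 0.522]
contact_force: [-1.3, -21.5, 3.0]
finger_gap: -0.0
```

servo_tool(
  moves=[
    [[-1, 0, 0, 0.02, 0], [-1, 0, 0, 0.04, 0], [-1, -0.03, 0, 0.04, 0], [-1, -0.04, 0, 0.04, 0], [-1, -0.04, 0, 0, 0]],
  ],
)

```text
clock: 13.85
position: [0.5, 0.1128, 0.233]
ee_rot: [-0.48, -0.518, -0.481, 0.52]
contact_force: [1.3, 0.4, 0.5]
finger_gap: 0.001
```

```bash
python3 - <<'E'
from h import *
for p in((450.5,226),(461,232.9),(486.5,191.5),(497.6,197.5)): print(st(onz('scene',p,.17)))
i=arm.camera('side');k=arm.camera('scene');cv2.imwrite('pics/s_d.png',i);cv2.imwrite('pics/c_d.png',k)
# rows profiles: perpendicular line scans at top of box, scene
for y in (0.05,0,-.05):
  for cam,im in(('scene',k),('side',i)):
    P=arm.camera_params(cam);K=np.array([[P['fx'],0,P['cx']],[0,P['fy'],P['cy']],[0,0,1]])
    Rw=rot(P['rotation']).inv().as_matrix();t=-Rw@P['eye']
    xs=np.arange(-.05,.025,.0025);c,s=np.cos(A),np.sin(A)
    W=np.array([[O[0]+x*c-y*s,O[1]+x*s+y*c,.17] for x in xs])
    uv=cv2.projectPoints(W,cv2.Rodrigues(Rw)[0],t,K,P['D'])[0][:,0]
    v=cv2.remap(im,uv[:,0].astype('f4'),uv[:,1].astype('f4'),1)[:,0].mean(1).astype(int)
    print(y,cam,v.tolist())
E
```

```text
[-0.0254 -0.0738  0.17  ]
[ 0.001  -0.0759  0.17  ]
[-0.0295  0.0709  0.17  ]
[-0.0014  0.0701  0.17  ]
0.05 scene [58, 58, 58, 61, 58, 68, 131, 228, 244, 245, 245, 244, 245, 244, 244, 245, 245, 228, 169, 150, 149, 124, 71, 65, 136, 216, 219, 220, 207, 150, 133]
0.05 side [214, 213, 214, 213, 207, 201, 218, 243, 255, 255, 255, 255, 255, 255, 255, 255, 255, 249, 212, 177, 143, 114, 99, 104, 110, 111, 112, 112, 111, 110, 111]
0 scene [105, 105, 105, 105, 105, 104, 125, 206, 243, 245, 245, 245, 245, 245, 245, 245, 245, 238, 175, 150, 150, 150, 150, 150, 164, 205, 220, 222, 213, 168, 132]
0 side [215, 212, 206, 198, 187, 178, 209, 243, 255, 255, 255, 255, 255, 255, 255, 236, 208, 186, 166, 142, 135, 131, 125, 118, 111, 110, 113, 111, 110, 108, 104]
-0.05 scene [104, 105, 104, 105, 104, 105, 119, 204, 244, 245, 245, 245, 245, 245, 245, 245, 245, 240, 195, 154, 151, 150, 150, 151, 155, 208, 223, 223, 223, 186, 131]
-0.05 side [201, 204, 208, 209, 205, 198, 223, 246, 255, 255, 255, 255, 255, 255, 255, 255, 255, 255, 226, 196, 177, 167, 160, 170, 179, 180, 174, 164, 156, 148, 132]
```

```bash
cat > scan.py <<'E'
from h import *
def scan(cam,im,y,z,xs):
    P=arm.camera_params(cam);K=np.array([[P['fx'],0,P['cx']],[0,P['fy'],P['cy']],[0,0,1]])
    Rw=rot(P['rotation']).inv().as_matrix();t=-Rw@P['eye'];c,s=np.cos(A),np.sin(A)
    W=np.array([[O[0]+x*c-y*s,O[1]+x*s+y*c,z] for x in xs])
    uv=cv2.projectPoints(W,cv2.Rodrigues(Rw)[0],t,K,P['D'])[0][:,0].astype('f4')
    return cv2.remap(im,uv[:,0],uv[:,1],1)[:,0].mean(1).astype(int).tolist()
E
python3 - <<'E'
from scan import *
i=cv2.imread('pics/s_d.png');k=cv2.imread('pics/c_d.png')
xs=np.arange(-.03,.03,.002)
for y in(.085,.088,-.085,-.088):
  print('fence .14',y,'scene',scan('scene',k,y,.14,xs));print('side',scan('side',i,y,.14,xs))
xs=np.arange(-.06,-.01,.002)
for y in(.06,.03,0,-.03,-.06): print('bottom',y,scan('side',i,y,.05,xs))
xs=np.arange(-.1,-.07,.002)
for y in(.08,0,-.08): print('stepfront',y,scan('side',i,y,.05,xs))
E
```

```text
fence .14 0.085 scene [244, 244, 245, 245, 239, 198, 159, 150, 149, 148, 100, 69, 62, 95, 179, 218, 219, 220, 219, 200, 148, 132, 134, 130, 117, 107, 104, 103, 104, 103]
side [182, 181, 178, 174, 172, 171, 171, 167, 163, 160, 196, 228, 255, 255, 255, 251, 239, 227, 204, 166, 128, 108, 104, 101, 102, 104, 107, 109, 109, 110]
fence .14 0.088 scene [244, 244, 244, 245, 240, 199, 157, 150, 150, 117, 78, 59, 61, 94, 181, 217, 218, 220, 219, 199, 143, 126, 132, 125, 112, 104, 104, 103, 104, 103]
side [177, 176, 170, 164, 161, 163, 166, 165, 163, 160, 183, 216, 249, 255, 255, 255, 239, 224, 206, 172, 137, 109, 109, 109, 110, 111, 112, 112, 112, 112]
fence .14 -0.085 scene [191, 188, 174, 165, 164, 164, 161, 137, 103, 66, 47, 47, 47, 46, 46, 46, 46, 54, 86, 177, 191, 154, 131, 130, 130, 132, 133, 132, 132, 132]
side [177, 177, 177, 177, 177, 178, 178, 176, 172, 167, 183, 211, 236, 248, 250, 253, 254, 252, 250, 222, 173, 128, 106, 108, 109, 115, 129, 142, 157, 175]
fence .14 -0.088 scene [192, 191, 185, 170, 164, 164, 160, 122, 72, 53, 46, 46, 45, 46, 47, 46, 46, 46, 54, 111, 169, 148, 132, 1
[... 449 characters left out ...]
, 213, 213, 212]
bottom 0 [224, 226, 227, 228, 227, 226, 225, 225, 225, 225, 224, 223, 224, 225, 224, 224, 224, 221, 216, 212, 213, 214, 215, 214, 214]
bottom -0.03 [227, 226, 225, 223, 221, 220, 222, 224, 225, 226, 226, 223, 221, 215, 196, 178, 181, 198, 215, 216, 215, 215, 213, 211, 212]
bottom -0.06 [227, 227, 227, 226, 225, 225, 225, 226, 226, 226, 224, 222, 219, 205, 191, 187, 199, 210, 214, 214, 215, 215, 214, 213, 213]
stepfront 0.08 [130, 131, 132, 134, 135, 136, 130, 120, 111, 113, 116, 116, 116, 116, 116]
stepfront 0 [137, 134, 141, 149, 168, 199, 224, 224, 224, 223, 222, 222, 224, 225, 225]
stepfront -0.08 [130, 130, 134, 145, 155, 186, 219, 239, 234, 228, 229, 230, 230, 230, 230]
```

servo_tool(
  moves=[
    [[0, -0.02, 0, 0, -0.106], [0, -0.02, 0, 0, -0.106], [0, -0.02, 0, 0, -0.106], [0, 0, -0.0015, 0.038, 0], [0, 0, -0.0015, 0.038, 0]],
  ],
)

```text
clock: 14.45
position: [0.5172, 0.0423, 0.293]
ee_rot: [0.558, 0.435, 0.558, -0.433]
contact_force: [0.1, 0.3, -0.6]
finger_gap: 0.501
```

servo_tool(
  moves=[
    [[0, 0, -0.0015, 0.038, 0], [0, 0, -0.0015, 0.038, 0], [0, 0, -0.0015, 0.038, 0], [0, 0, -0.0015, 0.038, 0], [0, 0, -0.0015, 0.038, 0]],
  ],
)

```text
clock: 14.95
position: [0.5561, -0.1453, 0.2919]
ee_rot: [0.557, 0.435, 0.558, -0.434]
contact_force: [1.4, 0.4, -0.0]
finger_gap: 0.498
```

servo_tool(
  moves=[
    [[0, 0, -0.0015, 0.038, 0], [0, 0, -0.0015, 0.038, 0], [0, 0, -0.0015, 0.038, 0], [0, 0, 0, 0, 0]],
  ],
)

```text
clock: 15.35
position: [0.58, -0.2607, 0.2905]
ee_rot: [0.557, 0.436, 0.557, -0.436]
contact_force: [-0.2, 0.1, -0.1]
finger_gap: 0.503
```

```bash
python3 - <<'E'
from h import *
s=arm.sense();r=rot(s['ee_rot']);print(s['position'],r.as_matrix()[:,1],s['joint_positions'])
P=arm.camera_params('wrist');w=arm.camera('wrist');cv2.imwrite('pics/w1.png',w)
B=np.array([.586,-.291,.205]);e=np.array([.97,.242,0]);n=np.array([-.242,.97,0])
K=np.array([[P['fx'],0,P['cx']],[0,P['fy'],P['cy']],[0,0,1]]);Rw=rot(P['rotation']).inv().as_matrix()
pr=lambda W:cv2.projectPoints(np.array(W),cv2.Rodrigues(Rw)[0],-Rw@P['eye'],K,P['D'])[0][:,0]
print(pr([B+n*y for y in(-.06,.06)]))
for y in(.05,.03,.01,-.01,-.03,-.05):
    xs=np.arange(-.03,.031,.002);uv=pr([B+n*y+e*x for x in xs]).astype('f4')
    print(y,cv2.remap(w,uv[:,0],uv[:,1],1)[:,0].astype(int).mean(1).astype(int).tolist())
E
```

```text
[ 0.58004225 -0.26069767  0.29045665] [ 0.97093792  0.23932947 -0.00098224] [-5.31046900e-01  3.42142254e-01  1.23018594e+00 -1.16043245e-03
  1.56950490e+00 -7.72720900e-01]
[[318.32835724 353.21891814]
 [317.65635781 194.47590517]]
0.05 [137, 136, 137, 121, 120, 119, 120, 119, 121, 120, 120, 120, 114, 119, 119, 121, 120, 100, 101, 95, 85, 93, 88, 81, 80, 79, 81, 86, 100, 97, 105]
0.03 [137, 138, 139, 229, 236, 236, 237, 238, 238, 237, 146, 118, 109, 121, 118, 130, 176, 153, 151, 152, 151, 151, 153, 153, 153, 152, 154, 150, 111, 108, 107]
0.01 [244, 253, 244, 251, 254, 254, 254, 254, 254, 254, 254, 213, 207, 235, 237, 238, 224, 253, 254, 254, 254, 254, 254, 254, 254, 254, 254, 254, 254, 254, 254]
-0.01 [137, 136, 137, 136, 136, 137, 135, 136, 136, 137, 136, 134, 221, 232, 233, 234, 163, 129, 86, 216, 243, 147, 137, 137, 136, 136, 137, 136, 136, 136, 136]
-0.03 [136, 137, 136, 136, 138, 136, 137, 136, 136, 137, 137, 159, 224, 228, 228, 224, 188, 140, 136, 137, 136, 136, 136, 137, 136, 136, 137, 136, 136, 137, 136]
-0.05 [138, 137, 136, 136, 136, 136, 124, 89, 87, 106, 120, 189, 222, 222, 223, 208, 136, 136, 137, 136, 136, 137, 136, 137, 136, 136, 137, 137, 135, 136, 136]
```

View pics/w1.png

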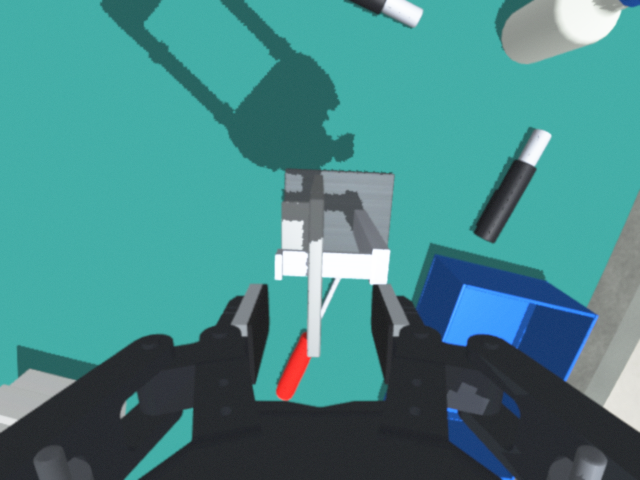

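servo_tool(
  moves=[
    [[0, 0.025, -0.004, 0, 0], [0, 0.025, 0, 0, 0], [0, 0.025, 0, 0, 0], [0, 0.02, 0, 0, 0], [0, 0, 0, 0, 0]],
  ],
  newtons=60,
)

```text
clock: 15.9
position: [0.5731, -0.2546, 0.1943]
ee_rot: [0.555, 0.435, 0.56, -0.435]
contact_force: [-1.1, -0.7, -0.3]
finger_gap: 0.495
```

servo_tool(
  moves=[
    [[-1, 0, 0, 0, 0], [-1, 0, 0, 0, 0], [-1, 0, 0, 0, 0], [-1, 0, 0, 0, 0]],
  ],
)

```text
clock: 16.3
position: [0.5752, -0.2579, 0.1991]
ee_rot: [0.558, 0.435, 0.557, -0.435]
contact_force: [0.1, 0.2, 0.5]
finger_gap: 0.0
```

servo_tool(
  moves=[
    [[0, 0, 0, 0, 0], [0, 0, 0, 0, 0], [0, 0.015, 0, 0, 0], [0, 0.015, 0, 0, 0], [0, 0, 0, 0, 0]],
  ],
)

```text
clock: 16.8
position: [0.5733, -0.2571, 0.1659]
ee_rot: [0.556, 0.435, 0.559, -0.435]
contact_force: [-0.3, 0.5, -0.4]
finger_gap: 0.502
```

servo_tool(
  moves=[
    [[-1, 0, 0, 0, 0], [-1, 0, 0, 0, 0], [-1, 0, 0, 0, 0], [-1, 0, 0, 0, 0]],
  ],
)

```text
clock: 17.2
position: [0.5753, -0.2581, 0.169]
ee_rot: [0.558, 0.435, 0.557, -0.435]
contact_force: [0.8, -0.2, 2.7]
finger_gap: 0.101
```

servo_tool(
  moves=[
    [[-1, 0, 0, 0, 0], [-1, -0.007, 0, 0, 0], [-1, -0.007, 0, 0, 0], [-1, -0.006, 0, 0, 0], [-1, 0, 0, 0, 0]],
  ],
  newtons=90,
)

```text
clock: 17.7
position: [0.5751, -0.2581, 0.189]
ee_rot: [0.558, 0.435, 0.557, -0.435]
contact_force: [0.4, -0.3, -2.1]
finger_gap: 0.09
```

```bash
python3 - <<'E'
from h import *
s=arm.sense();print(s['position'],s['contact_force'],s['ft_torque'],s['finger_gap'])
i=arm.camera('side');k=arm.camera('scene');w=arm.camera('wrist')
f=lambda i,x,y:cv2.resize(i[y:y+120,x:x+160],(400,300),interpolation=cv2.INTER_CUBIC)
cv2.imwrite('pics/p9.png',np.vstack([np.hstack([f(k,190,90),f(i,290,220)]),np.hstack([cv2.resize(w,(400,300)),f(k,380,170)])]))
E
```

```text
[ 0.57513873 -0.25811884  0.18898951] [ 0.42919884 -0.29947458 -2.14287416] [ 0.08932607 -0.008526   -0.01012167] 0.0902473049813586
```

servo_tool(
  moves=[
    [[-1, 0, -0.012, 0, 0], [-1, 0, -0.02, 0, 0], [-1, 0, -0.02, 0, 0], [-1, 0, -0.02, 0, 0], [-1, 0, -0.018, 0, 0]],
  ],
)

```text
clock: 18.35
position: [0.4853, -0.2797, 0.1877]
ee_rot: [0.557, 0.435, 0.558, -0.435]
contact_force: [-0.2, -0.4, -2.4]
finger_gap: 0.097
```

servo_tool(
  moves=[
    [[-1, -0.02, 0, 0, 0], [-1, -0.03, 0, 0, 0], [-1, -0.03, 0, 0, 0], [-1, -0.02, 0, 0, 0], [-1, 0, 0, 0, 0]],
  ],
)

```text
clock: 18.85
position: [0.488, -0.2809, 0.2912]
ee_rot: [0.56, 0.435, 0.555, -0.435]
contact_force: [1.5, -0.5, -2.9]
finger_gap: 0.096
```

servo_tool(
  moves=[
    [[-1, 0, 0.005, -0.02, 0], [-1, 0, 0.008, -0.037, 0], [-1, 0, 0.009, -0.04, 0], [-1, 0, 0.009, -0.04, 0], [-1, 0, 0.009, -0.04, 0]],
  ],
)

```text
clock: 19.35
position: [0.4817, -0.0967, 0.2861]
ee_rot: [0.556, 0.435, 0.558, -0.436]
contact_force: [0.6, 1.2, -1.6]
finger_gap: 0.094
```

servo_tool(
  moves=[
    [[-1, 0, 0.009, -0.04, 0], [-1, 0, 0.009, -0.04, 0], [-1, 0, 0.009, -0.04, 0], [-1, 0, 0.009, -0.04, 0], [-1, 0, 0.009, -0.04, 0]],
  ],
)

```text
clock: 19.85
position: [0.477, 0.1079, 0.2863]
ee_rot: [0.557, 0.435, 0.558, -0.436]
contact_force: [1.7, -0.1, -2.5]
finger_gap: 0.094
```

servo_tool(
  moves=[
    [[-1, 0, 0.009, -0.04, 0], [-1, 0, 0.005, -0.036, 0], [-1, 0, 0, 0, -0.1], [-1, 0, 0, 0, -0.14], [-1, 0, 0, 0, -0.14]],
  ],
)

```text
clock: 20.35
position: [0.4723, 0.1838, 0.286]
ee_rot: [0.63, 0.319, 0.631, -0.321]
contact_force: [-0.6, 0.4, -2.6]
finger_gap: 0.09
```

servo_tool(
  moves=[
    [[-1, 0, 0, 0, -0.14], [-1, 0, 0, 0, -0.14], [-1, 0, 0, 0, -0.14], [-1, 0, 0, 0, -0.14], [-1, 0, 0, 0, -0.14]],
  ],
)

```text
clock: 20.85
position: [0.4723, 0.1833, 0.286]
ee_rot: [0.701, 0.084, 0.703, -0.085]
contact_force: [-0.1, 0.1, -2.5]
finger_gap: 0.092
```

servo_tool(
  moves=[
    [[-1, 0, 0, 0, -0.14], [-1, 0, 0, 0, -0.033], [-1, 0, 0, 0, 0], [-1, 0, 0, 0, 0]],
  ],
)

```text
clock: 21.25
position: [0.4728, 0.1834, 0.2868]
ee_rot: [0.706, 0.026, 0.707, -0.026]
contact_force: [-0.4, -0.1, -2.5]
finger_gap: 0.094
```

```bash
sed -i 's/^O=.*/O=np.array([.5126,.280,0]);A=np.radians(85.8)/' h.py; python3 - <<'E'
from h import *
s=arm.sense();m=rot(s['ee_rot']).as_matrix();print(st(s['position']),np.degrees(np.arctan2(m[1,1],m[0,1])),s['contact_force'],s['finger_gap'],s['joint_positions'])
E
```

```text
[-0.0992  0.0326  0.2868] 85.77387035814061 [-0.38134512 -0.0964668  -2.54402482] 0.09372950359434863 [ 2.32998803e-01  1.40974875e-01  1.51250436e+00 -2.27998594e-04
  1.49021355e+00 -1.26401823e+00]
```

servo_tool(
  moves=[
    [[-1, 0, 0.015, 0, 0], [-1, 0, 0.02, 0, 0], [-1, 0, 0.009, 0, 0], [-1, 0.02, 0, 0, 0], [-1, 0.03, 0, 0, 0]],
  ],
)

```text
clock: 21.75
position: [0.4782, 0.2292, 0.239]
ee_rot: [0.708, 0.026, 0.705, -0.025]
contact_force: [0.5, -1.0, -2.7]
finger_gap: 0.095
```

servo_tool(
  moves=[
    [[-1, 0.025, 0, 0, 0], [-1, 0.015, 0, 0, 0], [-1, 0, 0, 0, 0], [-1, 0, 0, 0, 0]],
  ],
)

```text
clock: 22.15
position: [0.4769, 0.2281, 0.1981]
ee_rot: [0.707, 0.026, 0.707, -0.026]
contact_force: [0.1, -0.1, -1.2]
finger_gap: 0.094
```

```bash
python3 - <<'E'
from scan import *
s=arm.sense();print(st(s['position']),s['contact_force'])
i=arm.camera('side');k=arm.camera('scene');cv2.imwrite('pics/s_e.png',i);cv2.imwrite('pics/c_e.png',k)
f=lambda i,x,y:cv2.resize(i[y:y+120,x:x+160],(400,300),interpolation=cv2.INTER_CUBIC)
cv2.imwrite('pics/p10.png',np.hstack([f(k,380,150),f(i,180,110)]))
xs=np.arange(-.08,.01,.0025)
for y in(.05,0,-.05): print(y,scan('scene',k,y,.17,xs))
E
```

```text
[-0.0543  0.0318  0.1981] [ 0.11338183 -0.0661262  -1.15148304]
0.05 [81, 81, 81, 81, 81, 81, 82, 81, 80, 81, 81, 81, 83, 98, 105, 105, 105, 105, 105, 105, 120, 159, 160, 161, 160, 161, 160, 160, 160, 160, 161, 161, 151, 150, 148, 112]
0 [81, 81, 81, 81, 82, 91, 103, 105, 105, 106, 114, 139, 127, 92, 87, 83, 81, 81, 81, 81, 123, 218, 246, 246, 246, 246, 246, 246, 246, 246, 246, 233, 170, 151, 151, 151]
-0.05 [105, 106, 106, 105, 105, 93, 90, 90, 89, 84, 81, 81, 82, 82, 83, 82, 82, 82, 81, 81, 111, 216, 243, 246, 246, 247, 246, 246, 246, 247, 247, 239, 190, 153, 152, 151]
```

View pics/p10.png

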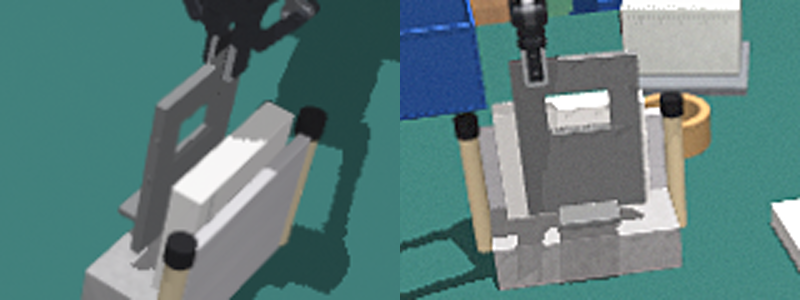

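```bash
python3 - <<'E'
from h import *
for z in(.225,.232,.24): print(z,[st(onz('side',p,z)) for p in((224.4,134),(275.2,131.6))])
for z in(.06,.068): print(z,[st(onz('side',p,z)) for p in((232,195.2),(279.2,192))])
print([st(onz('scene',p,.23)) for p in((443,193),(467.5,172))], tri((443,193),(275.2,131.6))[0]-O)
E
```

```text
0.225 [array([-0.0334,  0.0524,  0.225 ]), array([-0.0474, -0.0675,  0.225 ])]
0.232 [array([-0.0501,  0.0521,  0.232 ]), array([-0.0639, -0.0659,  0.232 ])]
0.24 [array([-0.0692,  0.0518,  0.24  ]), array([-0.0828, -0.0639,  0.24  ])]
0.06 [array([-0.0408,  0.0541,  0.06  ]), array([-0.0519, -0.0668,  0.06  ])]
0.068 [array([-0.0545,  0.0538,  0.068 ]), array([-0.0655, -0.0654,  0.068 ])]
[array([-0.0573, -0.0646,  0.23  ]), array([-0.0591,  0.0267,  0.23  ])] [ 0.06142966 -0.06196053  0.22990813]
```

servo_tool(
  moves=[
    [[-1, 0, 0.005, -0.003, 0], [-1, 0, 0.005, -0.003, 0], [-1, 0, 0.005, 0, 0], [-1, 0.005, 0, 0, 0], [-1, 0.004, 0, 0, 0]],
  ],
)

```text
clock: 22.75
position: [0.4717, 0.2433, 0.1886]
ee_rot: [0.707, 0.025, 0.707, -0.026]
contact_force: [-0.2, -0.1, -3.2]
finger_gap: 0.096
```

servo_tool(
  moves=[
    [[-1, 0.002, 0, 0, 0], [-1, 0.002, 0, 0, 0], [-1, 0, 0, 0, 0]],
  ],
)

```text
clock: 23.05
position: [0.4717, 0.2429, 0.1844]
ee_rot: [0.706, 0.026, 0.707, -0.026]
contact_force: [-0.7, 0.1, -2.7]
finger_gap: 0.098
```

servo_tool(
  moves=[
    [[-1, 0.002, 0, 0, 0], [-1, 0.002, 0, 0, 0], [-1, 0, 0, 0, 0]],
  ],
)

```text
clock: 23.35
position: [0.4716, 0.243, 0.1806]
ee_rot: [0.706, 0.026, 0.707, -0.026]
contact_force: [-0.0, 0.7, -2.1]
finger_gap: 0.093
```

servo_tool(
  moves=[
    [[-1, 0.002, 0, 0, 0], [-1, 0, 0, 0, 0]],
  ],
)

```text
clock: 23.55
position: [0.4719, 0.2433, 0.1794]
ee_rot: [0.707, 0.026, 0.706, -0.026]
contact_force: [-1.3, -1.0, -0.4]
finger_gap: 0.093
```

servo_tool(
  moves=[
    [[-1, 0.002, 0, 0, 0], [-1, 0.001, 0, 0, 0], [-1, 0, 0, 0, 0]],
  ],
)

```text
clock: 23.85
position: [0.4716, 0.2436, 0.1791]
ee_rot: [0.707, 0.026, 0.706, -0.025]
contact_force: [-5.9, -0.9, 14.9]
finger_gap: 0.096
```

```bash
python3 - <<'E'
from scan import *
s=arm.sense();print(st(s['position']),s['contact_force'])
i=arm.camera('side');k=arm.camera('scene');cv2.imwrite('pics/s_f.png',i);cv2.imwrite('pics/c_f.png',k)
xs=np.arange(-.06,.01,.002)
for y in(.03,0,-.03,-.05): print('top z.215',y,scan('scene',k,y,.215,xs), 'box .17',scan('scene',k,y,.17,xs))
E
```

```text
[-0.0393  0.0382  0.1791] [-5.94954864 -0.85409413 14.89531181]
top z.215 0.03 [104, 74, 44, 53, 101, 112, 85, 49, 56, 82, 83, 76, 87, 111, 114, 100, 51, 38, 38, 38, 39, 54, 88, 103, 104, 104, 105, 105, 104, 105, 104, 87, 64, 58, 59] box .17 [133, 97, 83, 81, 81, 81, 81, 80, 80, 81, 81, 81, 81, 81, 83, 99, 134, 156, 160, 160, 160, 160, 160, 160, 160, 160, 160, 161, 161, 160, 154, 150, 150, 150, 150]
top z.215 0 [105, 105, 105, 105, 105, 105, 105, 110, 131, 152, 151, 150, 134, 99, 81, 80, 81, 81, 81, 81, 81, 83, 82, 81, 81, 89, 113, 148, 161, 160, 160, 160, 160, 160, 160] box .17 [134, 101, 82, 81, 81, 81, 81, 80, 82, 89, 100, 104, 105, 105, 99, 129, 202, 245, 246, 246, 246, 246, 246, 246, 246, 246, 246, 246, 245, 226, 170, 150, 150, 150, 150]
top z.215 -0.03 [105, 105, 105, 105, 104, 105, 105, 113, 135, 151, 151, 150, 135, 101, 81, 81, 81, 81, 81, 80, 81, 85, 83, 81, 81, 82, 96, 141, 157, 166, 183, 170, 179, 175, 178] box .17 [98, 91, 89, 89, 88, 86, 82, 81, 81, 81, 81, 82, 87, 98, 106, 145, 212, 243, 246, 246, 246, 246, 246, 246, 246, 246, 246, 246, 245, 232, 189, 155, 151, 151, 151]
top z.215 -0.05 [106, 106, 105, 105, 105, 105, 105, 111, 134, 149, 151, 150, 138, 102, 83, 81, 81, 81, 81, 80, 83, 94, 103, 105, 104, 105, 118, 194, 239, 246, 246, 246, 246, 246, 246] box .17 [105, 105, 105, 105, 105, 101, 95, 88, 87, 89, 87, 82, 81, 81, 80, 110, 195, 236, 245, 246, 246, 246, 246, 246, 246, 246, 246, 246, 246, 233, 190, 155, 151, 151, 151]
```

servo_tool(
  moves=[
    [[-1, -0.002, 0, 0, 0], [-0.7, 0, 0, 0, 0], [-0.5, 0, 0, 0, 0], [-0.4, 0, 0, 0, 0], [-0.4, 0, 0, 0, 0]],
  ],
  newtons=20,
)

```text
clock: 24.45
position: [0.4719, 0.2431, 0.1776]
ee_rot: [0.707, 0.026, 0.707, -0.026]
contact_force: [-0.7, 0.3, -0.0]
finger_gap: 0.3
```

servo_tool(
  moves=[
    [[-0.4, -0.01, 0, 0, 0], [-0.4, -0.02, 0, 0, 0], [-0.4, -0.03, 0, 0, 0], [-0.4, -0.04, 0, 0, 0], [-0.4, 0, 0, 0, 0]],
  ],
)

```text
clock: 24.95
position: [0.475, 0.2443, 0.2843]
ee_rot: [0.711, 0.027, 0.703, -0.024]
contact_force: [0.7, -0.9, -0.7]
finger_gap: 0.297
```

```bash
python3 - <<'E'
from scan import *
s=arm.sense();print(st(s['position']),s['contact_force'])
i=arm.camera('side');k=arm.camera('scene');cv2.imwrite('pics/s_g.png',i);cv2.imwrite('pics/c_g.png',k)
xs=np.arange(-.06,.01,.002)
for y in(.05,0,-.05): print('top z.215',y,scan('scene',k,y,.215,xs), 'box .17',scan('scene',k,y,.17,xs))
xs=np.arange(-.1,-.02,.002)
for y in(-.04,.04,.05): print('bottom',y,scan('side',i,y,.05,xs))
# y extent of plate, side cam: scan along y at z=.2, x=-.045
for z in(.21,.07): print([ (round(y,3),scan('side',i,y,z,[-.045])[0]) for y in np.arange(-.08,.081,.004)])
f=lambda i,x,y:cv2.resize(i[y:y+120,x:x+160],(400,300),interpolation=cv2.INTER_CUBIC)
cv2.imwrite('pics/p11.png',np.hstack([f(k,380,150),f(i,180,110)]))
E
```

```text
[-0.0384  0.0349  0.2843] [ 0.69690778 -0.87426558 -0.67026895]
top z.215 0.05 [104, 105, 105, 105, 105, 104, 105, 99, 90, 87, 86, 86, 87, 85, 88, 99, 104, 105, 104, 104, 104, 105, 104, 104, 105, 105, 104, 105, 104, 73, 59, 59, 58, 59, 59] box .17 [139, 104, 82, 81, 80, 81, 81, 80, 80, 80, 81, 81, 81, 82, 86, 111, 151, 161, 160, 161, 160, 160, 160, 160, 160, 160, 160, 160, 162, 159, 151, 150, 150, 139, 105]
top z.215 0 [105, 104, 105, 105, 105, 105, 105, 108, 127, 151, 151, 151, 141, 105, 81, 81, 81, 80, 80, 80, 81, 83, 82, 80, 81, 91, 113, 148, 161, 160, 160, 160, 160, 160, 160] box .17 [139, 108, 84, 81, 82, 82, 81, 80, 82, 88, 99, 104, 105, 105, 102, 134, 204, 245, 246, 246, 246, 246, 246, 246, 246, 246, 246, 246, 245, 227, 170, 151, 150, 150, 150]
top z.215 -0.05 [105, 105, 105, 105, 105, 105, 105, 109, 129, 146, 151, 150, 141, 109, 84, 81, 81, 81, 81, 80, 83, 93, 103, 105, 105, 105, 125, 197, 239, 246, 246, 246, 246, 246, 246] box .17 [105, 105, 105, 105, 105, 102, 94, 84, 82, 84, 85, 85, 82, 81, 81, 110, 195, 236, 245, 246, 246, 246, 246, 246, 246, 246, 246, 246, 246, 233, 190,
[... 2077 characters left out ...]
2), (np.float64(-0.024), 102), (np.float64(-0.02), 103), (np.float64(-0.016), 101), (np.float64(-0.012), 103), (np.float64(-0.008), 101), (np.float64(-0.004), 100), (np.float64(0.0), 104), (np.float64(0.004), 103), (np.float64(0.008), 102), (np.float64(0.012), 103), (np.float64(0.016), 102), (np.float64(0.02), 101), (np.float64(0.024), 104), (np.float64(0.028), 101), (np.float64(0.032), 103), (np.float64(0.036), 99), (np.float64(0.04), 102), (np.float64(0.044), 103), (np.float64(0.048), 102), (np.float64(0.052), 98), (np.float64(0.056), 92), (np.float64(0.06), 82), (np.float64(0.064), 201), (np.float64(0.068), 189), (np.float64(0.072), 189), (np.float64(0.076), 193), (np.float64(0.08), 110)]
```

```bash
python3 -c "
from cell import arm
print(arm.close_job(), arm.sense()['clock'])"
```

```text
the job is handed in; nothing more can be done
the job is handed in; nothing more can be done
```

The white box stands on its long edge against the fence, and the bookend stands in front of it on the step, foot pointing away. I handed the job in at about 25 s; no verdict is reported.

**How it went**
- **Box:** I pressed the fingers against its overhanging edge and lifted, so friction tipped it up. The first try slipped and the box dropped back flat. The second worked, but the fingers rode over the top near the end. I finished by pushing with the gripper shut.
- **Bookend:** the first grip closed above the bar and held nothing. The fingertips sat higher than the stated overhang implied, so I went 30 mm lower and it gripped. I lifted it off the peg, moved it clear, turned it and set it down.

**Last camera checks, after letting go (fixture frame):**

| Item | Measured | Allowed |
|---|---|---|
| Box depth at its top | x −29 to −1 mm, so its middle is near −15 mm | middle −24 to −8 mm |
| Box lean | about 1°, combining the last view of its top with an earlier one of its bottom edge | 4° |
| Bookend back face | x about −34.5 mm | −40 to −20 mm |
| Bookend sideways | about +2 mm | ±40 mm |
| Bookend upright and square | no tilt or turn seen | 5° and 7° |

**What disagreed or was not checked**
- My first fix of the fixture was about 3 mm out along x. I corrected it before placing the bookend, so treat these positions as good to 2–3 mm.
- The last picture could not be viewed because the limit of 12 was reached, so the final check is from pixel scans only.
- I did not measure the other things on the bench again; I saw no sign of contact with any of them.

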